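# Sweep the stray caster wheels into the catch tray

### The arm

A 6-joint arm with a two-finger parallel gripper is mounted at the origin on a cart in front of the work surface, level with it; the furniture and walls round the work are solid. World frame = base frame: x ahead of the robot, y to its left, z up, the work surface at z = 0. Lengths are in m, angles in degrees, forces in N, time in s.
With the tool pointing down it reaches from about 0.25 to 0.725 m from the base axis. Payload 9.7 kg.
Tool frame: the origin (TCP) lies midway between the tips of the shut fingers; the grasp point (between the pads) lies 19 mm behind it (bot.grasp_offset is the distance from the TCP to the grasp point, in m); z points along the fingers, x is the direction in which the jaws open and shut, and the axes are right-handed (so a half turn about z gives the same grasp; the last joint's range is limited). The gripper opens to 85 mm and grips with 20 to 120 N. Pads are 22 mm wide; open, the fingers measure 114 mm over their backs; the gripper's body (76 mm by 85 mm) begins 54 mm behind the grasp point. The pads swing forward as they close: fully open they stand 13 mm farther back than shut.
Start: joints at [64.744, 4.979, 10.078, 95.1, 0, 90], TCP at [0.235, 0.497, 0.231] pointing down, gripper open.
Joint ranges: [-179.16, 179.16], [-48.56, 103.87], [-65.8, 70.77], [-126.05, 130.52], [-82.76, 87.17], [-180, 180]. Speed limits (degrees/s): [127.2, 127.2, 147.25, 180, 180, 180].

### API

Orientations are given as [roll, pitch, yaw] about the fixed x, y, z axes, in that order (R = Rz(yaw) Ry(pitch) Rx(roll)).
In Python, from workcell import bot gives the robot as it stands.
- The arm moves only by the tool send_rows, never from a script. Its argument "targets" is a list of rows, each a list of 5 numbers: the closure, from 0 (fully open) to 1 (shut), then the shift along the world's x, y, z in mm, then the turn about the world's z in degrees. A call has 1 to 10 rows; each row is the pose to reach, as a shift and turn from the pose commanded when the call began; what a row does not reach only later rows make up. A row lasts 1/8 s, in which the tool goes at most 62.5 mm and 10.7 degrees, less where a joint would pass 70% of its speed; a pose out of reach is approached as far as the arm can. A call with a gripper value outside its range is refused whole. The fingers move at their own pace and stop on an object; "squeeze" is the grip in N (left out, the last holds). Time passes only in rows, so rows that repeat a pose let the fingers close. It gives the time, the measured TCP pose, the force and the opening at its end, in the units of the state.
- bot.get_obs(): the state, without advancing time (a new reading comes with each control period).
- bot.camera(name): name is "scene" or "top" or "wrist"; returns a dict with "pixels" (400x640x3 uint8, red, green, blue), "intrinsics" (3x3 intrinsics, pixels), "view" (4x4, takes a point from world to camera coordinates); the wrist camera has in their place "mount" (4x4, takes a point from camera to tool coordinates, whose origin is the TCP and whose axes are the tool frame's). Camera axes: x right, y down, z forward; pixel columns grow to the right and rows downward; lengths in m; the calibration is good to about 2 mm. The wrist camera is an equidistant fisheye: a pixel r from the principal point sees the ray r / f radians off the axis. A picture is of the moment at which its call begins: read the wrist's pose just before it. There is no depth.
- bot.job_done(): hands the job in, once; it reports no verdict.
The state is a dict: "time": time; "q": joint angles; "qd": joint speeds; "joint_efforts": joint torques, N m; "ee_pos": TCP position; "tcp_rot": TCP orientation; "wrist_force": force on the tool from outside, world axes, zero at the start; "torque": the same for the moment, N m; "opening": finger opening in m.
Only numpy, scipy, OpenCV 4.12 (cv2) and the standard library are available. Lean on these libraries where they do the work, as an engineer would, in place of code of your own. Each camera call takes 0.05 s, during which the arm holds its last target.

### The job

Two loose caster wheels are lying on the bench in front of the open side of the low green catch tray. With your fingertips, sweep both wheels across the bench into the tray, each one entirely past its front edge and lying flat; push them from the side only, never gripping them, pressing on them from above or lifting them. Leave the pipe tee, the hex key and the red marker where they are.

Things in the scene. Friction and masses are not known exactly. Their poses are not given: they have to be found in the camera images.
- wheel_a: loose black caster wheel lying flat, a disc 68 mm in diameter and 17 mm high (rim 15 mm high), about 30 g; origin at the centre of its underside, z up. It slides when pushed at its rim with a newton or less, and squirms off sideways unless pushed through its centre.
- wheel_b: a second, like wheel: loose, black, lying flat, 68 mm in diameter, 17 mm high, about 30 g; origin at the centre of its underside, z up. One wheel (either) lies nearer the tray, the other nearer the robot, at least 45 mm between their rims. The wheels lie between a fixed wooden clamp jig (left, up to 82 mm high) and a fixed white pipe frame (right).
- tray: green catch tray fixed to the bench: thin floor level with the bench (no step), side and back walls 5 mm thick and 33 mm high, no front wall. Inside 155 mm deep, 240 mm wide. Origin at the centre of its underside; x points from the open front to the back, z up. Open front edge at x = -80 mm, back wall's inner face at x = +75 mm, side walls' inner faces at y = -120 and +120 mm.
- tray_mouth (a point): middle of the tray's open front edge, at bench height; axes as the tray's; it faces the robot, within about 0.25 rad
- pvc_tee: loose white plastic pipe tee lying flat, 68x59x42 mm; origin at the centre of its underside; to be left alone
- hex_key: loose bright steel hex key lying flat, 33x88x7 mm, long arm along its y; origin at the centre of its underside; to be left alone
- marker: loose white and red felt marker lying on its side, 21x128x20 mm, long axis along its y; origin at the centre of its underside; to be left alone
Things that resemble listed ones, but are neither listed nor needed, are in the scene too. What is shaped like the wheel_a but orange is not meant. What is shaped like the wheel_b but purple is not meant.

How it is judged:
By the outcome, as a careful person would: the job done as asked, in the order asked, and still so for the second after the job is handed in, with the robot touching nothing.
It also fails if it takes over 58 s, if anything falls off the work surface, if the arm or the gripper's body presses on something with over 40 N, if the wrist force passes 120 N, or if a joint passes its speed limit or range.

## Working session

There is one attempt and no reset: what is moved stays moved. The work goes in short steps, Python scripts to look and compute and a tool call to move; the robot and the scene stay as the last step left them, time stands still between calls to the robot, and variables do not carry over. Pictures are saved under pics/ and viewed, and the job is handed in when it is done.

Besides the shell and the picture viewer there is one more tool, called as name([rows], argument=value, ...), one row to a line, values as JSON. send_rows: Moves the arm, as the interface text tells. Its arguments: {"type":"object","properties":{"targets":{"type":"array","items":{"type":"array","items":{"type":"number"}}},"squeeze":{"type":"number"}},"required":["targets"]}

```bash
ls; mkdir -p pics
python3 - <<'E'
from workcell import bot
import cv2
o=bot.get_obs(); print(o['time'],o['ee_pos'],o['tcp_rot'],o['opening'])
for n in ['scene','top','wrist']:
    c=bot.camera(n); cv2.imwrite(f'pics/{n}0.png',c['pixels'][:,:,::-1])
    print(n,c['intrinsics'].tolist(),(c['view'] if 'view' in c else c['mount']).round(4).tolist())
E
```

```text
pics
0.0 [0.23457957 0.49720369 0.23058523] [1.79999093e+02 7.73103947e-02 6.47443695e+01] 0.08522052646184097
scene [[406.85185430854403, 0.0, 318.0631264826373], [0.0, 406.85185430854403, 202.3179088306244], [0.0, 0.0, 1.0]] [[0.8769, -0.4806, 0.0088, -0.5125], [-0.2788, -0.5236, -0.8051, 0.1217], [0.3916, 0.7035, -0.5931, 0.9661], [0.0, 0.0, 0.0, 1.0]]
top [[459.50030142516096, 0.0, 319.0042764019222], [0.0, 459.50030142516096, 195.33192290635762], [0.0, 0.0, 1.0]] [[-0.0127, -0.9999, -0.0056, -0.0732], [-0.9975, 0.0131, -0.07, 0.5525], [0.0701, 0.0047, -0.9975, 1.2015], [0.0, 0.0, 0.0, 1.0]]
wrist [[309.70691628693146, 0.0, 319.8880775990059], [0.0, 309.70691628693146, 202.46210238765485], [0.0, 0.0, 1.0]] [[1.0, 0.0005, 0.001, -0.0002], [-0.0007, 0.9618, 0.2737, -0.0694], [-0.0009, -0.2737, 0.9618, -0.1418], [0.0, 0.0, 0.0, 1.0]]
```

View pics/top0.png

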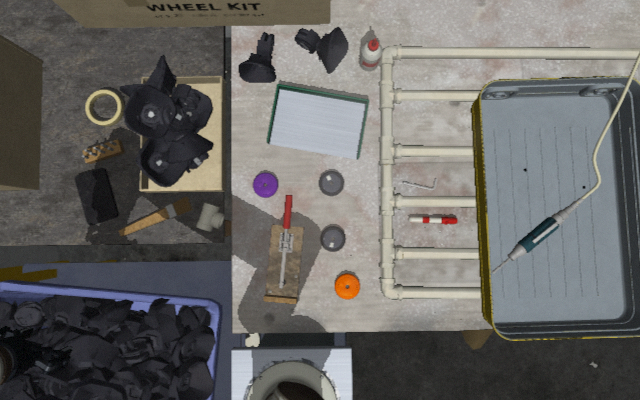

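View pics/scene0.png

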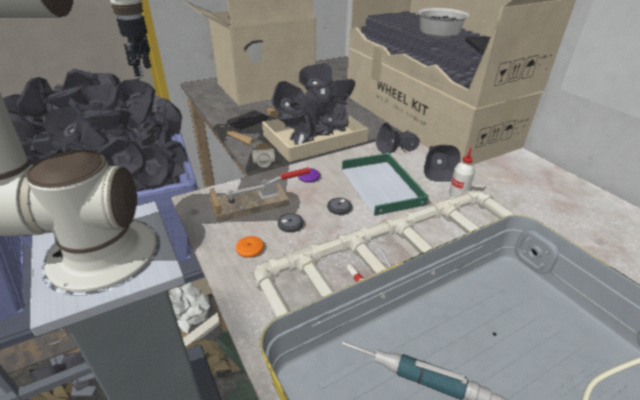

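View pics/wrist0.png

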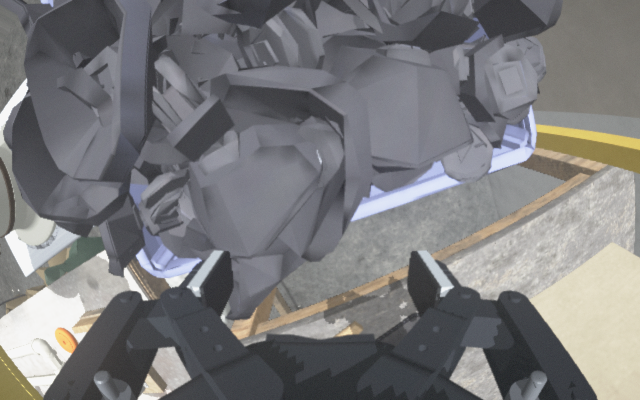

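The top view shows the black wheels at about (331,182) and (332,238), with orange (347,287) and purple (265,184) decoys. The tray's mouth runs roughly from (268,148) to (361,157). The jig is at (290,255) with its red handle reaching (288,200), and the pipe frame's near bar is at column ~387.

```bash
cat > h.py <<'E'
import numpy as np,cv2
from workcell import bot
def cast(c,uv,z):
    V=c['view'];K=c['intrinsics'];R=V[:3,:3];o=-R.T@V[:3,3]
    d=R.T@np.linalg.solve(K,[uv[0],uv[1],1.]);return o+d*(z-o[2])/d[2]
def wheels(c,boxes,thr=95,z=.0085):
    p=c['pixels'];hsv=cv2.cvtColor(p,cv2.COLOR_RGB2HSV);out=[]
    m=(hsv[...,2]<thr).astype(np.uint8)
    for (x0,x1,y0,y1) in boxes:
        s=m[y0:y1,x0:x1].copy()
        cs,_=cv2.findContours(s,cv2.RETR_EXTERNAL,cv2.CHAIN_APPROX_NONE)
        if not cs: out.append(None);continue
        k=max(cs,key=cv2.contourArea);(u,v),r=cv2.minEnclosingCircle(cv2.convexHull(k))
        b=cv2.boundingRect(k); u2,v2=x0+b[0]+(b[2]-1)/2,y0+b[1]+(b[3]-1)/2
        out.append((u2,v2,b[2],b[3],r,cast(c,(u2,v2),z).round(4)))
    return out
E
python3 - <<'E'
from h import *
c=bot.camera('top')
for w in wheels(c,[(312,352,163,203),(312,352,218,260)]): print(w)
s=bot.camera('scene')
for w in wheels(s,[(322,358,192,222),(272,308,207,237)],): print('s',w)
im=c['pixels'][70:310,220:420,::-1]; cv2.imwrite('pics/crop1.png',cv2.resize(im,None,fx=2.5,fy=2.5,interpolation=cv2.INTER_CUBIC))
hsv=cv2.cvtColor(c['pixels'],cv2.COLOR_RGB2HSV)
g=cv2.inRange(hsv,(50,80,20),(95,255,200));g[:, :230]=0;g[:,420:]=0;g[:60]=0;g[170:]=0
n,l,st,ce=cv2.connectedComponentsWithStats(g);print(st)
E
```

```text
(331.0, 183.0, 25, 25, 12.482165336608887, array([ 0.585 , -0.1129,  0.0085]))
(331.5, 238.0, 26, 25, 13.014610290527344, array([ 0.438 , -0.1121,  0.0085]))
s (339.5, 207.5, 24, 14, 11.768702507019043, array([ 0.5854, -0.1193,  0.0085]))
s (290.5, 222.0, 26, 19, 12.855060577392578, array([ 0.441 , -0.1129,  0.0085]))
[[     0      0    640    400 255726]
 [   267     84     65     58    252]
 [   305     92      1      1      1]
 [   333     94      2      1      2]
 [   336     95      4      1      4]
 [   344     96      2      1      2]
 [   348     97     10      2     10]
 [   359     99      3      1      3]]
```

View pics/crop1.png

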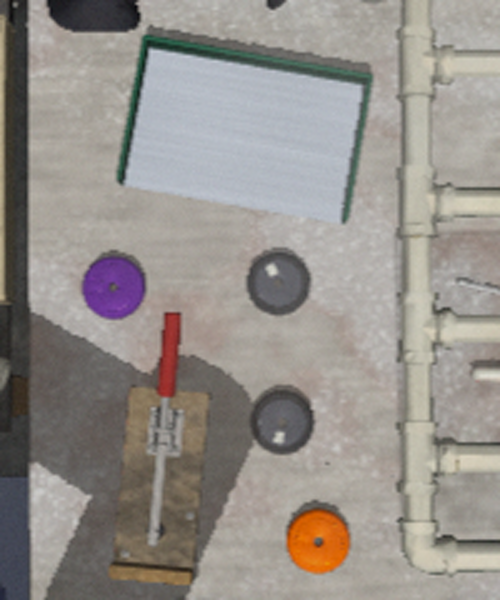

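Run:
```python
from h import *
c=bot.camera('top')
def P(n,cx,cy,z): print(n,z,(cast(c,(220+cx/2.5,70+cy/2.5),z)*1000).round(0))
P('mouthL floor',124,184,0);P('mouthR floor',343,221,0)
P('mouthL top',120,183,.033);P('mouthR top',347,222,.033);P('backL top',146,38,.033);P('backR top',370,74,.033)
P('jig right front',208,392,.03);P('jig right rear',192,583,.03);P('handle tip',172,313,.08);P('handle base',168,395,.08)
P('frame',403,420,.03);P('frame',403,100,.03);P('purple',113,287,.015);P('orange',318,540,.015)
```

```text
mouthL floor 0 [696.  52.   0.]
mouthR floor 0 [ 652. -185.    0.]
mouthL top 0.033 [691.  53.  33.]
mouthR top 0.033 [ 646. -187.   33.]
backL top 0.033 [847.  24.  33.]
backR top 0.033 [ 804. -214.   33.]
jig right front 0.03 [469. -38.  30.]
jig right rear 0.03 [271. -19.  30.]
handle tip 0.08 [549.  -4.  80.]
handle base 0.08 [466.   0.  80.]
frame 0.03 [ 437. -242.   30.]
frame 0.03 [ 777. -249.   30.]
purple 0.015 [582.  63.  15.]
orange 0.015 [ 312. -151.   15.]
```

Checks: the mouth width measures 241 mm (240 expected), the wheels are 68 mm wide by scale, and the tray yaw is about -10.5°. I'll cradle each wheel from behind with half-open fingers, pushing the far wheel first.

send_rows([
  [0.2,20,-40,0,3],
  [0.5,47,-95,0,6],
  [0.53,74,-150,0,9],
  [0.53,101,-205,0,12],
  [0.53,128,-260,0,15],
  [0.53,155,-315,0,17.3],
  [0.53,182,-370,0,17.3],
  [0.53,209,-425,0,17.3],
  [0.53,236,-480,0,17.3],
  [0.53,263,-535,0,17.3],
])

```text
time: 1.55
ee_pos: [0.4982, -0.0396, 0.2315]
tcp_rot: [180.0, -0.0, 82.0]
wrist_force: [0.4, 0.6, 0.1]
opening: 0.0399
```

send_rows([
  [0.53,18,-36,-30,0],
  [0.53,33,-67,-70,0],
  [0.53,33,-67,-110,0],
  [0.53,33,-67,-110,0],
])

```text
time: 2.05
ee_pos: [0.5288, -0.1046, 0.1184]
tcp_rot: [-179.7, -0.0, 82.0]
wrist_force: [-0.4, 0.1, 1.2]
opening: 0.0403
```

Run:
```python
from h import *
o=bot.get_obs();print(o)
c=bot.camera('wrist');cv2.imwrite('pics/w2.png',c['pixels'][:,:,::-1])
c=bot.camera('top');cv2.imwrite('pics/t2.png',c['pixels'][:,:,::-1])
```

```text
{'time': 2.05, 'q': array([-1.11863676e+01,  3.06837706e+00, -4.42301018e+00,  8.28410659e+01,
        2.16996345e-03, -3.18727592e+00]), 'qd': array([ 0.84755819, -2.06932057,  4.61708147,  2.50037976,  0.00569309,
       -0.07334137]), 'joint_efforts': array([-7.16522243e-01, -4.81328702e+01,  4.44949186e+01, -1.08341575e+00,
       -2.54372810e-02, -1.90030178e-02]), 'ee_pos': array([ 0.52883481, -0.10457036,  0.11835716]), 'tcp_rot': array([-1.79668182e+02, -2.06507851e-02,  8.20008422e+01]), 'wrist_force': array([-0.41365714,  0.11796327,  1.17581438]), 'torque': array([ 0.08103577,  0.04063663, -0.00255544]), 'opening': 0.04030130441588219}
```

View pics/w2.png

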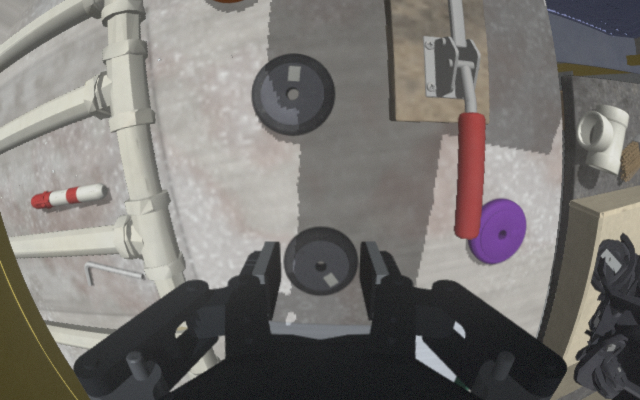

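View pics/t2.png

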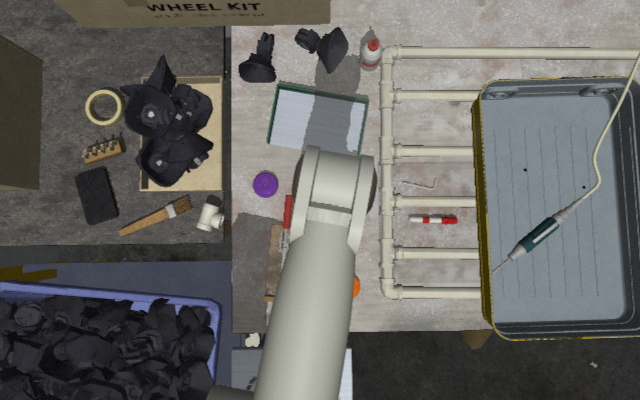

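The wrist view shows wheel_a at (320,262), centred between the fingers and ahead of them. wheel_b is at (293,95), behind. I'll lower to just above the bench.

send_rows([
  [0.53,0,0,-40,0],
  [0.53,0,0,-80,0],
  [0.53,0,0,-105,0],
  [0.53,0,0,-112,0],
  [0.53,0,0,-116,0],
  [0.53,0,0,-116,0],
])

```text
time: 2.9
ee_pos: [0.5315, -0.1046, 0.0067]
tcp_rot: [179.9, 0.0, 82.1]
wrist_force: [0.8, -0.8, 0.3]
opening: 0.0401
```

Run:
```python
from h import *
o=bot.get_obs();print(o['time'],o['ee_pos'],o['wrist_force'])
c=bot.camera('wrist');cv2.imwrite('pics/w3.png',c['pixels'][:,:,::-1])
c=bot.camera('scene');cv2.imwrite('pics/s3.png',cv2.resize(c['pixels'][120:260,200:440,::-1],None,fx=3,fy=3))
```

```text
2.9 [ 0.5315322  -0.10462722  0.00673869] [ 0.83205499 -0.76286886  0.32600284]
```

View pics/w3.png

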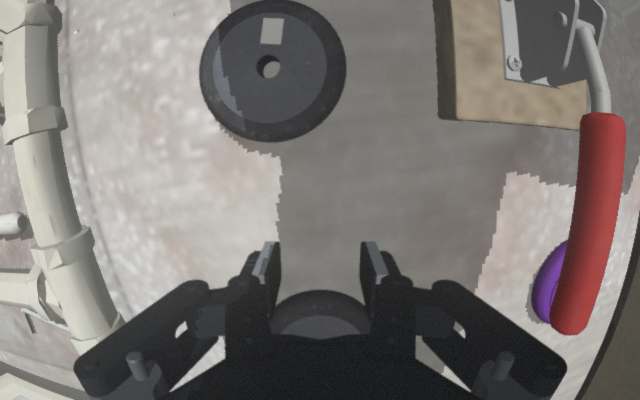

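View pics/s3.png

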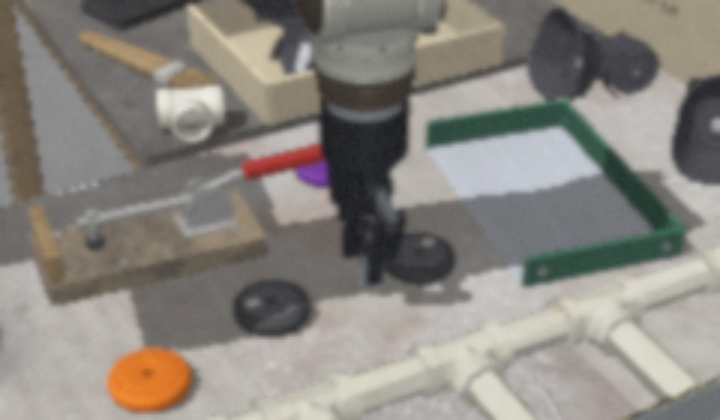

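The fingers stand either side of the push line with wheel_a just ahead (at ~(320,310)), and nothing is touching. I'll lower slightly and start pushing gently.

send_rows([
  [0.53,0,0,-2,0],
  [0.53,5,-0.7,-3,0],
  [0.53,11,-1.6,-3,0],
  [0.53,17,-2.5,-3,0],
  [0.53,23,-3.4,-3,0],
  [0.53,29,-4.3,-3,0],
  [0.53,35,-5.2,-3,0],
  [0.53,41,-6,-3,0],
  [0.53,47,-6.9,-3,0],
  [0.53,53,-7.7,-3,0],
])

```text
time: 4.25
ee_pos: [0.5841, -0.1123, 0.0023]
tcp_rot: [180.0, 0.0, 82.0]
wrist_force: [0.9, 0.5, -0.3]
opening: 0.0402
```

Run:
```python
from h import *
o=bot.get_obs();print(o['time'],o['ee_pos'],o['wrist_force'])
c=bot.camera('wrist');cv2.imwrite('pics/w4.png',c['pixels'][:,:,::-1])
c=bot.camera('scene');cv2.imwrite('pics/s4.png',cv2.resize(c['pixels'][120:260,200:440,::-1],None,fx=3,fy=3))
```

```text
4.25 [ 0.58406945 -0.11231495  0.00229122] [ 0.86427613  0.50914679 -0.25013312]
```

View pics/w4.png

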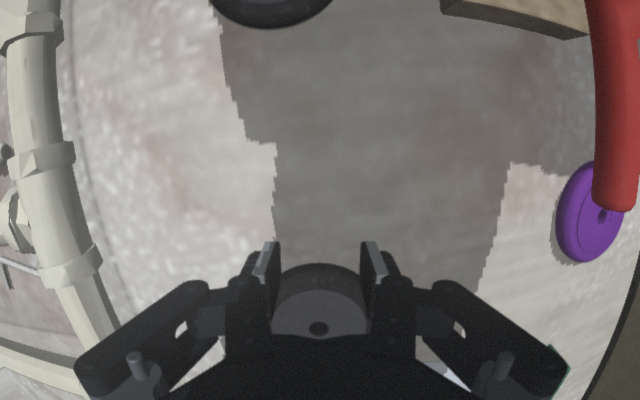

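View pics/s4.png

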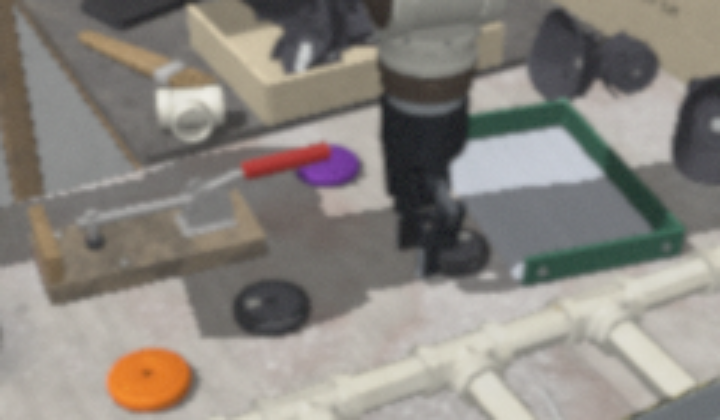

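wheel_a sits centred in the cradle (hub at (319,329)) about 36 mm ahead of the TCP, as expected. I'll keep pushing.

send_rows([
  [0.53,6,-0.9,0,0],
  [0.53,12,-1.8,0,0],
  [0.53,18,-2.6,0,0],
  [0.53,24,-3.5,0,0],
  [0.53,30,-4.4,0,0],
  [0.53,36,-5.2,0,0],
  [0.53,42,-6.1,0,0],
  [0.53,48,-7,0,0],
  [0.53,54,-7.8,0,0],
  [0.53,60,-8.7,0,0],
])

```text
time: 5.6
ee_pos: [0.6441, -0.121, 0.0023]
tcp_rot: [180.0, -0.0, 82.0]
wrist_force: [-1.1, 0.2, -0.7]
opening: 0.0402
```

send_rows([
  [0.53,6,-0.9,0,0],
  [0.53,12,-1.8,0,0],
  [0.53,18,-2.6,0,0],
  [0.53,24,-3.5,0,0],
  [0.53,30,-4.4,0,0],
  [0.53,36,-5.2,0,0],
  [0.53,40,-5.8,0,0],
  [0.53,43,-6.2,0,0],
  [0.53,43,-6.2,0,0],
  [0.53,43,-6.2,0,0],
])

```text
time: 6.85
ee_pos: [0.6866, -0.1272, 0.0023]
tcp_rot: [-180.0, -0.0, 82.0]
wrist_force: [0.0, 0.5, 0.4]
opening: 0.0402
```

Run:
```python
from h import *
o=bot.get_obs();print(o['time'],o['ee_pos'],o['wrist_force'])
c=bot.camera('wrist');cv2.imwrite('pics/w5.png',c['pixels'][:,:,::-1])
c=bot.camera('scene');cv2.imwrite('pics/s5.png',cv2.resize(c['pixels'][120:260,200:440,::-1],None,fx=3,fy=3))
```

```text
6.85 [ 0.68657689 -0.12717299  0.00227993] [0.00745515 0.51428312 0.42343333]
```

View pics/w5.png

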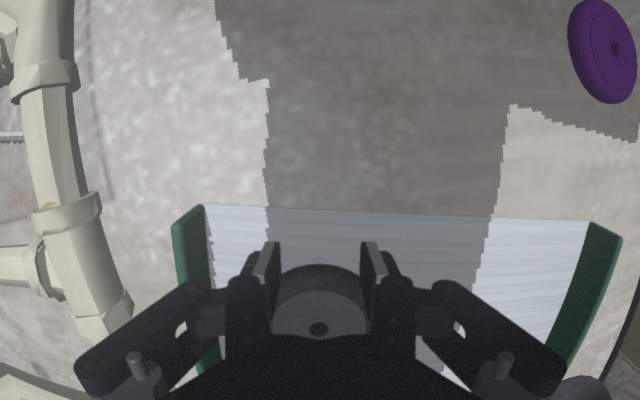

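View pics/s5.png

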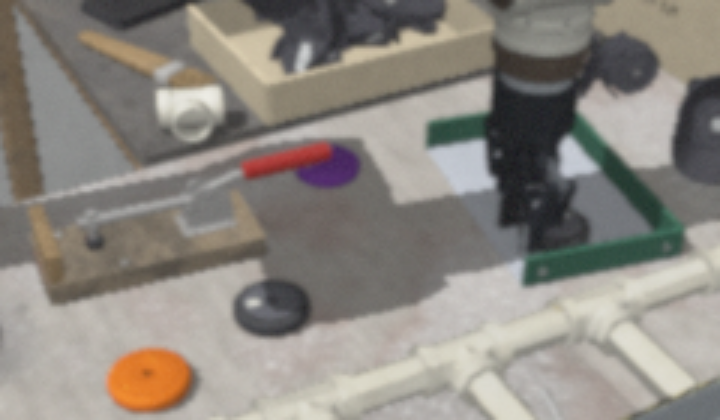

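wheel_a is in the tray: the mouth line is at rows ~205–220 and the wheel's rear rim at row ~264, past it. I'll back off, lift and go behind wheel_b.

send_rows([
  [0.53,-8,1.1,0,0],
  [0.53,-20,2.8,0,0],
  [0.53,-32,4.5,0,0],
  [0.53,-38,5,20,0],
  [0.53,-40,5,60,0],
  [0.53,-60,5,110,2],
  [0.53,-105,4,120,8],
  [0.53,-160,3,120,14],
  [0.53,-215,2,120,20],
  [0.53,-270,1,120,21],
])

```text
time: 8.2
ee_pos: [0.4151, -0.1262, 0.1238]
tcp_rot: [179.9, 0.1, 103.2]
wrist_force: [0.4, -0.2, 1.4]
opening: 0.0401
```

send_rows([
  [0.53,-36,0,0,0],
  [0.53,-36,0,0,0],
  [0.53,-36,0,0,0],
])

```text
time: 8.57
ee_pos: [0.3814, -0.1264, 0.1235]
tcp_rot: [179.9, 0.1, 103.0]
wrist_force: [-0.2, 1.1, -0.5]
opening: 0.04
```

Run:
```python
from h import *
o=bot.get_obs();print(o['time'],o['ee_pos'],o['tcp_rot'],o['wrist_force'])
c=bot.camera('wrist');cv2.imwrite('pics/w6.png',c['pixels'][:,:,::-1])
c=bot.camera('top');cv2.imwrite('pics/t6.png',c['pixels'][:,:,::-1])
```

```text
8.575 [ 0.38141846 -0.12638882  0.12353501] [1.79871364e+02 7.48557687e-02 1.03032900e+02] [-0.24339002  1.12507556 -0.51732695]
```

View pics/w6.png

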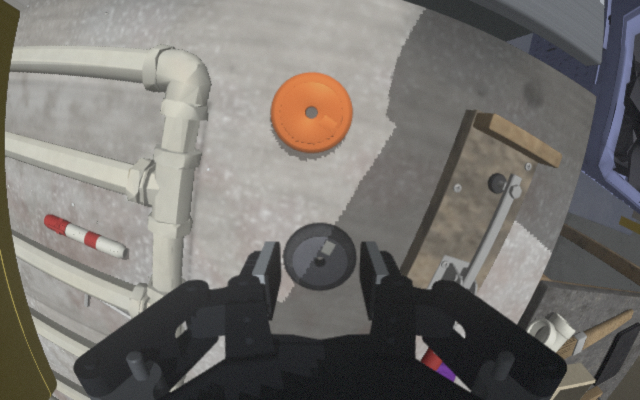

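View pics/t6.png

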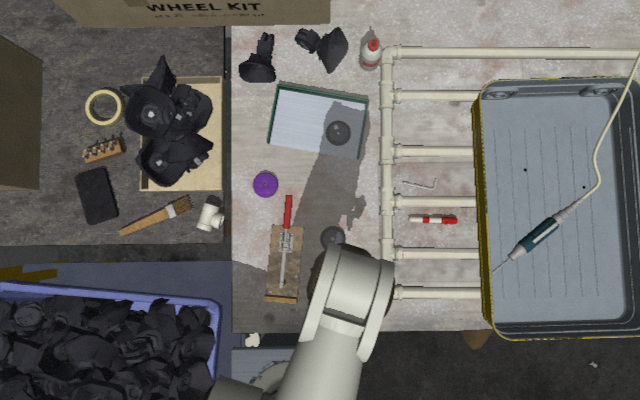

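wheel_a lies at (338,133) in the top view, wholly past the mouth line. In the wrist view wheel_b at (320,257) is centred between the fingers, and the orange decoy is clear behind at (312,112). I'll lower, then push.

send_rows([
  [0.53,0,0,-40,0],
  [0.53,0,0,-80,0],
  [0.53,0,0,-108,0],
  [0.53,0,0,-117,0],
  [0.53,0,0,-120,0],
  [0.53,0,0,-121,0],
  [0.53,0,0,-121,0],
])

```text
time: 9.55
ee_pos: [0.3813, -0.1264, 0.0021]
tcp_rot: [179.9, 0.0, 103.0]
wrist_force: [-0.3, 0.3, -0.7]
opening: 0.0397
```

send_rows([
  [0.53,5,1.2,0,0],
  [0.53,11,2.6,0,0],
  [0.53,17,4,0,0],
  [0.53,23,5.4,0,0],
  [0.53,29,6.9,0,0],
  [0.53,35,8.3,0,0],
  [0.53,41,9.7,0,0],
  [0.53,47,11.1,0,0],
  [0.53,53,12.5,0,0],
  [0.53,59,13.9,0,0],
])

```text
time: 10.8
ee_pos: [0.4401, -0.1122, 0.0013]
tcp_rot: [180.0, 0.0, 103.0]
wrist_force: [0.0, 0.1, 1.1]
opening: 0.0403
```

Run:
```python
from h import *
o=bot.get_obs();print(o['time'],o['ee_pos'],o['tcp_rot'],o['wrist_force'])
c=bot.camera('wrist');cv2.imwrite('pics/w7.png',c['pixels'][:,:,::-1])
```

```text
10.8 [ 0.44007497 -0.11218103  0.00127637] [1.79998666e+02 8.57164819e-04 1.03045314e+02] [0.00889735 0.08932477 1.06104827]
```

View pics/w7.png

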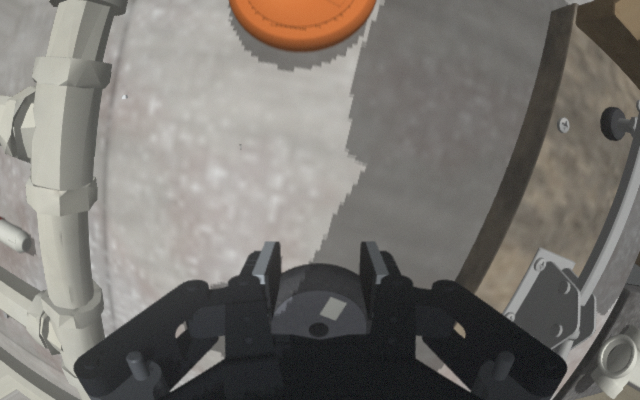

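wheel_b is cradled (hub (319,329)). The jig corner is near the left-hand linkage, so I'll go straight ahead past it before angling left.

send_rows([
  [0.53,6,0,1,0],
  [0.53,13,0,1,0],
  [0.53,20,0,1,0],
  [0.53,27,0,1,0],
  [0.53,34,0,1,0],
  [0.53,41,0.5,1,0.3],
  [0.53,48,1.5,1,1],
  [0.53,54,3,1,2],
  [0.53,60,4.7,1,3],
  [0.53,66,6.4,1,3.5],
])

```text
time: 12.1
ee_pos: [0.506, -0.1057, 0.0023]
tcp_rot: [-180.0, 0.0, 106.6]
wrist_force: [0.2, -0.4, 0.4]
opening: 0.0403
```

Run:
```python
from h import *
o=bot.get_obs();print(o['time'],o['ee_pos'],o['tcp_rot'],o['wrist_force'])
c=bot.camera('wrist');cv2.imwrite('pics/w8.png',c['pixels'][:,:,::-1])
```

```text
12.1 [ 0.50602441 -0.10572065  0.00228467] [-1.79999508e+02  3.08950886e-04  1.06591857e+02] [ 0.22932761 -0.41039538  0.41522935]
```

View pics/w8.png

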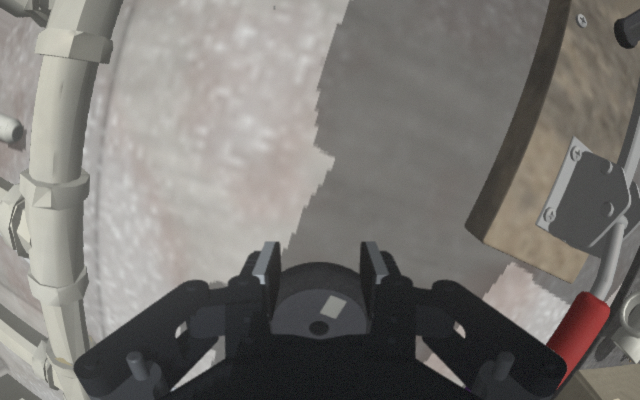

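Still cradled and past the jig corner; the red handle's tip is clear to the left. I'll angle into the left half of the tray.

send_rows([
  [0.53,7,1.5,0,0],
  [0.53,14,3,0,0],
  [0.53,21,4.5,0,0],
  [0.53,28,6,0,0],
  [0.53,35,8,0,0],
  [0.53,42,10,0,0],
  [0.53,49,12,0,0],
  [0.53,56,14,0,0],
  [0.53,63,16,0,0],
  [0.53,70,18,0,0],
])

```text
time: 13.4
ee_pos: [0.5761, -0.0877, 0.0023]
tcp_rot: [-180.0, -0.0, 106.5]
wrist_force: [0.8, 0.8, 0.8]
opening: 0.0403
```

send_rows([
  [0.53,7,2,0,0],
  [0.53,14,4,0,0],
  [0.53,21,6,0,0],
  [0.53,28,8,0,0],
  [0.53,35,10,0,0],
  [0.53,42,12,0,0],
  [0.53,49,14,0,0],
  [0.53,56,16.5,0,0],
  [0.53,63,18.5,0,0],
  [0.53,70,20.5,0,0],
])

```text
time: 14.65
ee_pos: [0.6461, -0.0672, 0.0023]
tcp_rot: [180.0, 0.0, 106.5]
wrist_force: [-0.3, 0.3, 1.0]
opening: 0.0399
```

Run:
```python
from h import *
o=bot.get_obs();print(o['time'],o['ee_pos'],o['tcp_rot'],o['wrist_force'])
c=bot.camera('wrist');cv2.imwrite('pics/w9.png',c['pixels'][:,:,::-1])
```

```text
14.65 [ 0.64613653 -0.06723762  0.00227544] [1.79999988e+02 1.71681964e-03 1.06545757e+02] [-0.31948441  0.3403412   0.99788351]
```

View pics/w9.png

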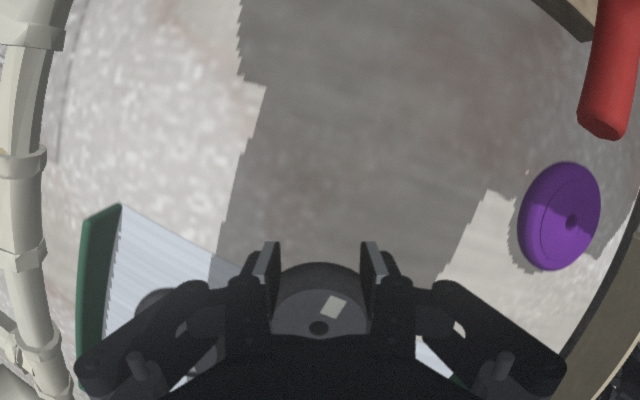

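Still cradled; wheel_a shows at (160,310), well to the right of the path. One last stretch.

send_rows([
  [0.53,7,2,0,0],
  [0.53,14,4,0,0],
  [0.53,21,6,0,0],
  [0.53,28,8,0,0],
  [0.53,35,10,0,0],
  [0.53,42,12,0,0],
  [0.53,49,14,0,0],
  [0.53,54,15.5,0,0],
  [0.53,57,16.5,0,0],
  [0.53,57,16.5,0,0],
])

```text
time: 15.95
ee_pos: [0.7028, -0.0508, 0.0022]
tcp_rot: [180.0, -0.0, 106.6]
wrist_force: [0.0, -0.1, 0.2]
opening: 0.0404
```

send_rows([
  [0.53,0,0,0,0],
  [0.53,-8,-2.3,0,0],
  [0.53,-20,-5.8,0,0],
  [0.53,-32,-9,0,0],
  [0.53,-40,-11,25,0],
  [0.53,-50,-14,70,0],
  [0.53,-80,-16,120,0],
  [0.53,-140,-18,130,0],
  [0.53,-200,-20,130,0],
  [0.53,-260,-20,130,0],
])

```text
time: 17.2
ee_pos: [0.4403, -0.071, 0.1323]
tcp_rot: [180.0, 0.0, 106.5]
wrist_force: [-0.7, -0.9, 1.3]
opening: 0.0399
```

send_rows([
  [0.53,-30,0,0,0],
  [0.53,-60,0,0,0],
  [0.53,-60,0,0,0],
  [0.53,-60,0,0,0],
])

```text
time: 17.7
ee_pos: [0.383, -0.071, 0.1324]
tcp_rot: [179.9, 0.0, 106.5]
wrist_force: [-0.1, 0.5, 0.1]
opening: 0.0401
```

Run:
```python
from h import *
o=bot.get_obs();print(o['time'],o['ee_pos'],o['wrist_force'])
c=bot.camera('top');cv2.imwrite('pics/t10.png',c['pixels'][:,:,::-1])
s=bot.camera('scene');cv2.imwrite('pics/s10.png',cv2.resize(s['pixels'][120:260,200:440,::-1],None,fx=3,fy=3))
im=c['pixels'][70:310,220:420,::-1]; cv2.imwrite('pics/crop10.png',cv2.resize(im,None,fx=2.5,fy=2.5,interpolation=cv2.INTER_CUBIC))
```

```text
17.7 [ 0.38302199 -0.07098255  0.13244744] [-0.0776304   0.46508543  0.10213386]
```

View pics/crop10.png

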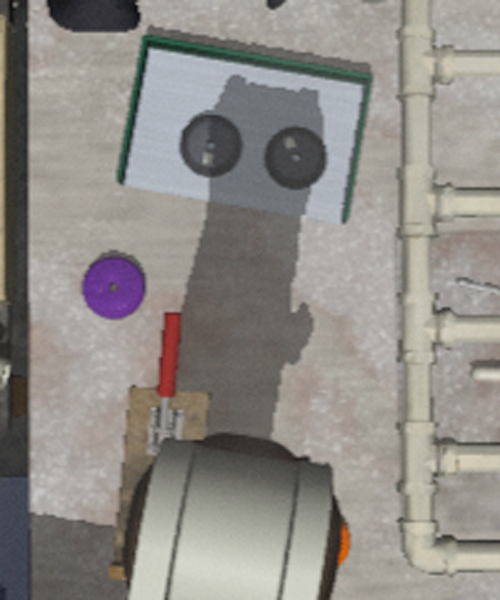

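View pics/s10.png

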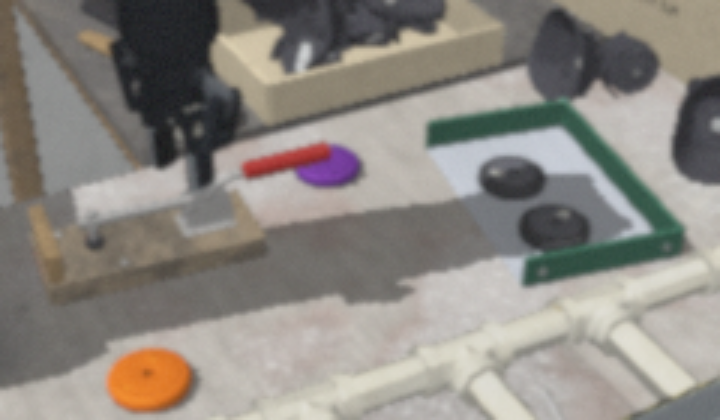

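View pics/t10.png

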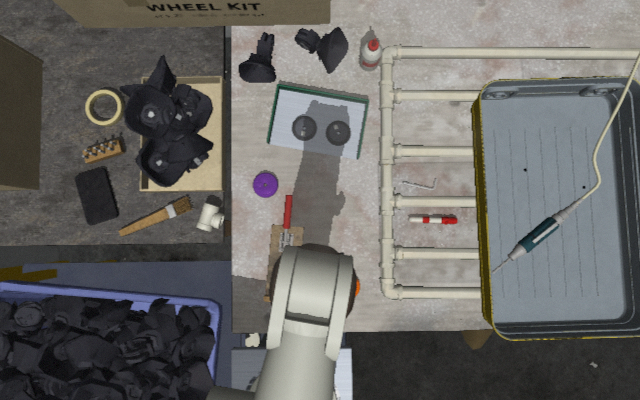

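Both wheels lie flat in the tray, at crop (211,145) and (296,157). I'll check the numbers and that the other things stayed put before handing in.

Run:
```python
from h import *
c=bot.camera('top')
m=np.array([672,-67.]);ex=np.array([.983,-.183]);ey=np.array([.183,.983])
for (u,v) in [(220+211/2.5,70+145/2.5),(220+296/2.5,70+157/2.5)]:
    p=cast(c,(u,v),.0085)[:2]*1000; print(p.round(),'past mouth',(p-m)@ex-34,'lateral',(p-m)@ey)
s=bot.camera('scene')
a=cv2.imread('pics/top0.png');b=c['pixels'][:,:,::-1]
r=lambda y0,y1,x0,x1:np.hstack([cv2.resize(i[y0:y1,x0:x1],None,fx=4,fy=4) for i in (a,b)])
cv2.imwrite('pics/cmp.png',np.vstack([r(190,245,180,235),r(170,225,400,455)]))
a=cv2.imread('pics/scene0.png');b=s['pixels'][:,:,::-1]
cv2.imwrite('pics/cmps.png',np.vstack([r(130,190,220,310),r(240,300,320,410)]))
```

```text
[736. -43.] past mouth 24.116535770742097 lateral 35.19107776249586
[ 721. -135.] past mouth 26.737727861014292 lateral -57.73048444349939
```

View pics/cmp.png

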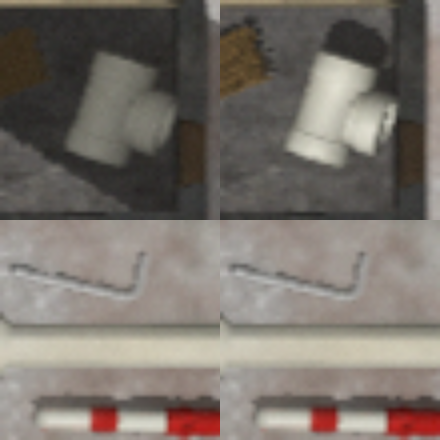

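View pics/cmps.png

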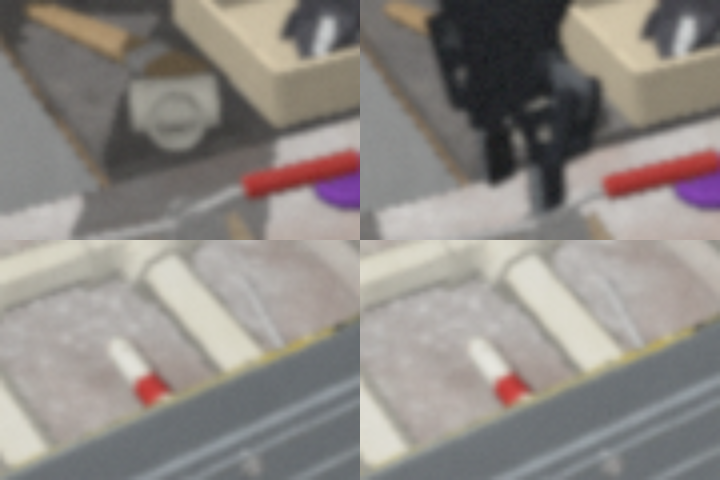

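The tee, hex key and marker sit at the same pixels as at the start; only the shadows differ. Handing in.

```bash
python3 -c "
from workcell import bot
print(bot.job_done(), bot.get_obs()['time'])"
```

```text
the job is handed in; nothing more can be done
the job is handed in; nothing more can be done
```

Both wheels are in the tray, and the job was handed in at about 18 s of the 58 s allowed. I pushed each one from behind with the half-open fingertips, the far wheel first, without gripping, pressing or lifting them.

- **Wheels:** in the last top view they lie flat, with their rear rims about 27 mm (the far wheel) and 24 mm (the near wheel) past the front edge. They sit about 58 mm right and 35 mm left of the tray's centre line.
- **Other things:** the pipe tee, hex key and marker are at the same pixels as at the start in the top view. The scene view agreed for the marker and hex key, but the gripper hid the tee.
- **Robot:** the gripper was lifted clear and touching nothing. Wrist force read under about 2 N at the end of every move, and no check failed.

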